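Dip-check the coffee urn

TASK

Check how much is left in the steel coffee urn: flip the hinged dust cap on its slanted neck fully open, slide the dipstick from the drip tray down the neck until its collar stops squarely on the mouth, without forcing it, then draw it right out. Finish while still holding the dipstick still and level, its tip clear above the drip tray by about a hand's breadth so that it drips there while being read; leave the cap open and the cup, thermometer and marker where they are.

Things in the scene. Friction and masses are not known exactly. Their poses are not given: they have to be found in the camera images.
- urn: fixed stainless coffee urn on three feet: tank 170 mm across, black lid, top of all 206 mm above the counter. Origin: centre of its footprint on the counter; +y points to the side where the slanted dip neck is, -x to its tap (reaching 142 mm from the urn's axis, spout 59 mm above the counter with a small cup under it). Its place and yaw vary; the neck points roughly to the robot's left
- dip_neck: the urn's dip neck, a steel guide tube slanting up at 45 degrees to the left of the urn. Origin: centre of its flat mouth, 193 mm above the counter and 93 mm from the urn's axis; +z points out of the mouth along the tube's axis, x is level, +y points down across the mouth. Straight bore 15 mm wide, flared to 21 mm over the last 9 mm; mouth flange 36 mm across; the tube ends 68 mm below the mouth, the tank below is free for the whole dipstick
- dust_cap (a joint): opening angle of the dust cap over the mouth (rad): 0 closed, 2.9 fully open, hanging below the mouth. The hinge is level, parallel to dip_neck's x, on the low side of the mouth. The cap (35 g, no spring) falls shut below about 0.5 and falls open by itself beyond about 0.6
- cap_knob (a point): centre of the black ball knob (15 mm ball on a thin stem) on the cap; closed it stands 30 mm out from the mouth on the tube's axis; 37 mm from the hinge line
- cap_hinge (a point): middle of the cap's hinge line, at y = +21 mm, z = 0 in dip_neck's frame; axes as dip_neck's
- stick_grip (a point): middle of the dipstick's black square handle (28 x 28 mm in section, 74 mm long, plus a 6 mm steel end), the place to grasp it; half-way up. Axes of the dipstick: +x along the rod towards the tip, z up as it lies. 110 g, balance point about 20 mm from here towards the tip; it lies level in the tray, its axis 17 mm above the counter
- stick_collar (a point): on the dipstick's axis at the underside of its steel collar (28 mm across, 5 mm thick), the face that meets the mouth; 42 mm from stick_grip towards the tip. The rod beyond it is 9 mm thick and 140 mm long with dark ring marks
- stick_tip (a point): rounded end of the rod, 182 mm from stick_grip; same axes
- drip_tray: fixed shallow steel tray, 330 x 138 mm, its long side along its x; rim 21 mm high, floor 3 mm thick, flat floor about 94 mm wide; the dipstick lies in it along it, tip towards the tray's +x. Origin: centre of its underside
- cup_esp: small brown espresso cup, 64 mm across, 50 mm high, under the urn's tap; to be left alone. Origin at its underside
- milk_thermometer: steel dial thermometer lying on the counter behind the tray, 171 mm long, dial 44 mm; to be left alone. Origin: its middle, underside
- marker_1: white marker pen, 135 mm long, lying by the order pad; to be left alone. Origin: its middle, underside

How it is judged:
On the way, in this order (a step that is already met when the one before it is completed fails the run):
1. the dust cap hangs open (value of joint dust_cap above 2.2 rad), for 0.2 s.
2. the dipstick stands in the neck, its collar down on the mouth (z of stick_collar in the frame of dip_neck between -0.004 and 0.0035 m and z of stick_tip in the frame of dip_neck below -0.13 m and angle between the x axis of stick_tip and the z axis of dip_neck, either way round below 0.12 rad and contact force between the fingers and dipstick above 1 N), for 0.2 s.
3. the dipstick is drawn right out of the neck (z of stick_tip in the frame of dip_neck above 0.003 m and contact force between the fingers and dipstick above 1 N), for 0.1 s.
At the end, for the whole second after the job is handed in: the robot holds the dipstick still and level (within 0.15 rad), touching nothing else, with its tip over the drip tray (inside the rim seen from above) and 60 to 250 mm above the tray's underside; the dust cap is open beyond 2.2 rad (value of joint dust_cap above 2.2 rad and contact force between the fingers and dipstick above 1 N and angle between stick_tip's own x axis and vertical between 1.4208 and 1.7208 rad and x of stick_tip in the frame of drip_tray between -0.165 and 0.165 m and y of stick_tip in the frame of drip_tray between -0.069 and 0.069 m and z of stick_tip in the frame of drip_tray between 0.06 and 0.25 m and linear speed of dipstick below 0.03 m/s and contact force between dipstick and drip_tray below 0.1 N and contact force between dipstick and urn below 0.1 N); the arm keeps its last pose, push and grip.
It fails at once if the dipstick is forced against the urn (over 40 N) (contact force between dipstick and urn above 40 N).
It fails at once if the cup under the tap is moved by over 20 mm (distance of cup_esp from where it was at the start of the episode above 0.02 m).
It fails at once if the thermometer is moved by over 20 mm (distance of milk_thermometer from where it was at the start of the episode above 0.02 m).
It fails at once if the marker is moved by over 20 mm (distance of marker_1 from where it was at the start of the episode above 0.02 m).
It also fails if it takes over 64 s, if anything falls off the work surface, if the arm or the gripper's body presses on something with over 40 N, if the wrist force passes 120 N, or if a joint passes its speed limit or range.

ROBOT

A 7-joint arm with a two-finger parallel gripper is mounted at the origin on a cart in front of the work surface, level with it; the furniture and walls round the work are solid. World frame = base frame: x ahead of the robot, y to its left, z up, the work surface at z = 0. Lengths are in m, angles in rad, forces in N, time in s.
With the tool pointing down it reaches from about 0.425 to 0.875 m from the base axis. Payload 4.7 kg.
Tool frame: the origin (TCP) lies midway between the tips of the shut fingers; the grasp point (between the pads) lies 19 mm behind it; z points along the fingers, y is the line along which they close (so a half turn about z gives the same grasp; the last joint's range is limited). The gripper opens to 85 mm and grips with 20 to 120 N. Pads are 22 mm wide; open, the fingers measure 114 mm over their backs; the gripper's body (76 mm by 85 mm) begins 54 mm behind the grasp point. The pads swing forward as they close: fully open they stand 13 mm farther back than shut.
Start: joints at [1.357, 0.321, -0.07, 1.45, 0.023, 1.371, -0.057], TCP at [0.147, -0.633, 0.207] pointing down, gripper open.
Joint ranges: [-2.86, 2.86], [-0.3, 2.09], [-1.38, 1.24], [0.06, 2.45], [-1.56, 4.7], [0.09, 2.05], [-2.69, 2.69]. Speed limits (rad/s): [2.57, 2.57, 3.14, 3.14, 3.14, 3.14, 3.14].

INTERFACE

Orientations are given as a unit quaternion [w, x, y, z].
In Python, from plant import manip gives the robot as it stands.
- The arm moves only by the shell command python3 -m inch 'ROWS' [OPENING] [FORCE]. ROWS is JSON, a list of rows, each an object of numbers: "tx", "ty", "tz": the shift along the tool's x, y, z in m; "wx", "wy", "wz": the turn, a rotation vector about the tool's x, y, z in rad. In form: [{"tx": .., "ty": .., "tz": .., "wx": .., "wy": .., "wz": ..}, ...]. A call has 1 to 5 rows; each row shifts and turns the commanded pose from where the row before left it, along the tool's axes as they then stand; what a row does not reach is not made up. A row lasts 1/12 s, in which the tool goes at most 41.7 mm and 7.16 degrees, less where a joint would pass 70% of its speed; a pose out of reach is approached as far as the arm can. A call is refused whole if a number of a shift passes 0.0417 or a number of a turn 0.125, either way. A call with a gripper value outside its range is refused whole. OPENING is the finger opening in m, from 0 to 0.0854, set as the call begins (- or left out, the last holds). The fingers move at their own pace and stop on an object; FORCE is the grip in N (left out, the last holds). Time passes only in rows, so rows that do not move let the fingers close. It gives the time, the measured TCP pose, the force, the opening and the grip force at its end, in the units of the state.
- manip.get_state(): the state, without advancing time (a new reading comes with each control period).
- manip.snapshot(name): name is "scene" or "top" or "wrist"; returns (picture, depth): 384x512x3 uint8, red, green, blue; 384x512 float32, m along the optical axis (not along the pixel's ray), 0 where there is no reading.
- manip.calibration(name): a dict with "intrinsics" (3x3 intrinsics, pixels), "distortion" ([k1, k2, p1, p2, k3] as OpenCV has them; the pictures are not rectified), "world_from_camera" (4x4, takes a point from camera to world coordinates); the wrist camera has in their place "tool_from_camera" (4x4, takes a point from camera to tool coordinates, whose origin is the TCP and whose axes are the flange's). Camera axes: x right, y up, looking along -z (the intrinsics and any distortion apply to the point x, -y, -z); pixel columns grow to the right and rows downward; lengths in m; the calibration is good to about 2 mm. A picture is of the moment at which its call begins: read the wrist's pose just before it. calibration takes no time and is no camera call.
- manip.hand_in(): hands the job in; it is judged then, once.
Trained networks look in the newest picture that a camera, given by its name, has taken for a name from the list of things; names that differ only in an ending like _2 or _b are one class to them, and where a whole thing is asked for, a point or a joint stands for the part that bears it (a point fixed in the world has none). Each returns a list of dicts, best first, with "p" (0 to 1); they miss things now and then, are a little off and sometimes report something else, mostly with a low value. They report only what shows in the picture. A call takes as long as a camera call.
- manip.look_for(camera, query): "point" ([column, row] in pixels, amid what is visible of it).
- manip.silhouettes(camera, query): "mask" (384x512 bool, what is visible of it) and "point" ([column, row] in pixels, amid what is visible of it).
The state is a dict: "time": time; "joint_pos": joint angles; "qd": joint speeds; "tau": joint torques, N m; "eef_pos": TCP position; "eef_rot": TCP orientation; "ft_force": force on the tool from outside, world axes, zero at the start; "torque": the same for the moment, N m; "gripper_width": finger opening in m; "gripper_force": force on a finger pad.
Only numpy, scipy, OpenCV 4.12 (cv2) and the standard library are available. Lean on these libraries where they do the work, as an engineer would, in place of code of your own. Each camera call takes 0.05 s, during which the arm holds its last target. There are 200 camera calls.

## Working session

There is one attempt and no reset: what is moved stays moved. The work goes in short steps, Python scripts to look and compute and a shell command to move; the robot and the scene stay as the last step left them, time stands still between calls to the robot, and variables do not carry over. Pictures are saved under pics/ and viewed, at most 13 in all, crops included, and the job is handed in when it is done.

```bash
ls; mkdir -p pics; cat > h.py <<'E'
import numpy as np,cv2
from plant import manip
from scipy.spatial.transform import Rotation as R
def tool():
    s=manip.get_state(); q=s["eef_rot"]; T=np.eye(4)
    T[:3,:3]=R.from_quat([q[1],q[2],q[3],q[0]]).as_matrix(); T[:3,3]=s["eef_pos"]; return T
def cam(n):
    c=manip.calibration(n); return np.array(c["intrinsics"]),np.array(c["distortion"]),(tool()@np.array(c["tool_from_camera"]) if n=="wrist" else np.array(c["world_from_camera"]))
def pts(n,uv,d,W=None):
    K,D,W0=cam(n); W=W0 if W is None else W
    u=cv2.undistortPoints(np.array(uv,float).reshape(-1,1,2),K,D).reshape(-1,2)
    d=np.array(d,float).reshape(-1)
    P=np.c_[u[:,0]*d,-u[:,1]*d,-d,np.ones(len(d))]
    return (P@W.T)[:,:3]
def cloud(n,dep,mask):
    r,c=np.nonzero(mask&(dep>0)); return pts(n,np.c_[c,r],dep[r,c])
def save(f,im): cv2.imwrite("pics/"+f,im[:,:,::-1])
E
python3 - <<'E'
from h import *
for n in("scene","top"):
    im,d=manip.snapshot(n); save(n+"0.png",im)
    for q in("urn","dip_neck","cap_knob","dust_cap","stick_grip","stick_collar","stick_tip","drip_tray","cup_esp","milk_thermometer","marker_1"):
        for o in manip.silhouettes(n,q)[:1]:
            C=cloud(n,d,o["mask"])
            if len(C): print(n,q,round(o["p"],2),np.round(o["point"]),len(C),np.median(C,0).round(3),np.percentile(C,3,0).round(3),np.percentile(C,97,0).round(3))
    np.savez(n+"0.npz",im=im,d=d)
    print(np.round(cam(n)[2],3).tolist())
print(manip.get_state()["time"],tool().round(3).tolist())
E
```

```text
pics
scene urn 0.78 [298. 146.] 3294 [ 0.536 -0.12   0.141] [ 0.467 -0.197  0.056] [ 0.609 -0.064  0.202]
scene dip_neck 0.63 [273. 129.] 264 [ 0.574 -0.07   0.187] [ 0.564 -0.108  0.148] [ 0.596 -0.044  0.218]
scene cap_knob 0.61 [270. 129.] 170 [ 0.579 -0.063  0.197] [ 0.564 -0.216  0.078] [ 0.719 -0.043  0.219]
scene dust_cap 0.65 [269. 131.] 162 [ 0.579 -0.062  0.196] [ 0.564 -0.078  0.18 ] [ 0.595 -0.043  0.219]
scene stick_grip 0.69 [178. 267.] 661 [0.536 0.315 0.024] [0.526 0.162 0.007] [0.551 0.363 0.031]
scene stick_collar 0.97 [181. 264.] 712 [0.536 0.312 0.023] [0.526 0.162 0.001] [0.553 0.363 0.031]
scene stick_tip 0.69 [178. 262.] 741 [0.537 0.311 0.022] [0.526 0.161 0.   ] [0.567 0.363 0.031]
scene drip_tray 0.59 [193. 252.] 5097 [0.545 0.255 0.002] [ 0.475  0.102 -0.002] [0.604 0.404 0.022]
scene cup_esp 0.96 [325. 181.] 413 [ 0.453 -0.157  0.033] [ 0.426 -0.197  0.01 ] [ 0.484 -0.121  0.05 ]
scene milk_thermometer 0.54 [166. 226.] 202 [0.674 0.235 0.007] [ 0.654  0.188 -0.   ] [0.694 0.254 0.011]
scene marker_1 0.87 [252. 316.] 367 [0.321 0.288 0.014] [0.262 0.279 0.0
[... 759 characters left out ...]
190. 188.] 506 [0.541 0.3   0.026] [0.529 0.156 0.011] [0.555 0.36  0.033]
top drip_tray 0.6 [210. 193.] 4950 [0.539 0.246 0.003] [ 0.477  0.104 -0.002] [0.604 0.408 0.023]
top cup_esp 0.95 [358. 217.] 362 [ 0.453 -0.153  0.027] [ 0.429 -0.196  0.004] [ 0.482 -0.124  0.052]
top milk_thermometer 0.77 [218. 143.] 190 [0.678 0.232 0.009] [0.659 0.212 0.002] [0.696 0.253 0.013]
top marker_1 0.6 [192. 271.] 288 [0.325 0.284 0.013] [0.264 0.275 0.006] [0.387 0.294 0.018]
[[-0.018, 0.983, -0.182, 0.308], [-0.999, -0.024, -0.032, 0.058], [-0.036, 0.182, 0.983, 1.154], [0.0, 0.0, 0.0, 1.0]]
1.2 [[0.974, 0.226, 0.0, 0.147], [0.226, -0.974, -0.0, -0.633], [-0.0, 0.0, -1.0, 0.207], [0.0, 0.0, 0.0, 1.0]]
```

```bash
python3 -c "
import cv2,numpy as np
a=cv2.imread('pics/scene0.png');b=cv2.imread('pics/top0.png');cv2.imwrite('pics/both0.png',cv2.resize(np.vstack([a,b]),(400*1,600)))"
```

```text
(no output)
```

View pics/scene0.png

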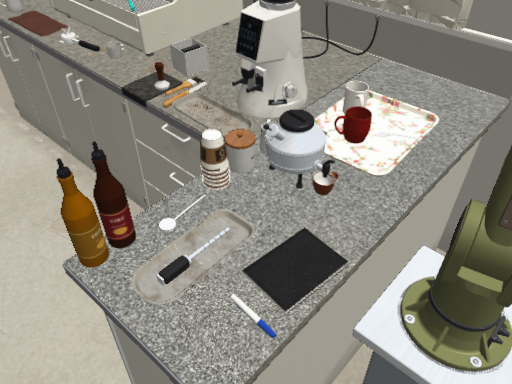

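View pics/top0.png

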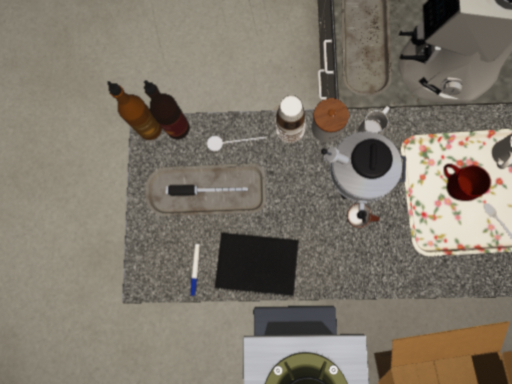

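The scene view shows the urn at about (297,140), its neck and cap at (270,129), and the dipstick in the tray with its handle at (175,270). In the top view the neck is at (335,155) and the handle at (182,189), with the tip towards the urn. Next I refine the poses.

```bash
python3 - <<'E'
from h import *
from scipy.optimize import least_squares
for n in("scene","top"):
    z=np.load(n+"0.npz"); d=z["d"]; im=z["im"].astype(int)
    rr,cc=np.mgrid[:384,:512]
    P=np.zeros((384,512,3)); P.reshape(-1,3)[:]=pts(n,np.c_[cc.ravel(),rr.ravel()],d.ravel())
    # lid: black, high
    g=im.max(2)
    box=(abs(P[...,0]-.56)<.13)&(abs(P[...,1]+.15)<.1)&(d>0)
    lid=P[box&(g<70)&(P[...,2]>.15)&(P[...,1]<-.11)]
    print(n,"lid",lid.mean(0).round(4),(lid.min(0)+lid.max(0)).round(4)/2,np.ptp(lid,axis=0).round(3))
    # tank wall fit between z .1-.14
    w=P[box&(P[...,2]>.09)&(P[...,2]<.14)&(P[...,1]<-.1)]
    f=least_squares(lambda p:np.hypot(w[:,0]-p[0],w[:,1]-p[1])-.085,[.56,-.155],loss="soft_l1",f_scale=.003)
    print("tank",len(w),f.x.round(4))
    # cap knob region
    k=P[(abs(P[...,0]-.58)<.04)&(P[...,1]>-.09)&(P[...,1]<-.03)&(P[...,2]>.17)&(d>0)]
    hi=k[k[:,2]>.213]; print("knobtop",len(hi),hi.mean(0).round(4) if len(hi) else '',k[:,2].max())
    dk=P[(abs(P[...,0]-.58)<.04)&(P[...,1]>-.075)&(P[...,1]<-.03)&(P[...,2]>.19)&(d>0)&(g<70)]
    if len(dk):print("dark",len(dk),dk.mean(0).round(4))
    # handle
    h=P[(abs(P[...,0]-.54)<.05)&(P[...,1]>.25)&(P[...,1]<.4)&(P[...,2]>.012)&(g<70)&(d>0)]
    print("handle",len(h),h.mean(0).round(4),h.min(0).round(3),h.max(0).round(3))
    s=P[(abs(P[...,0]-.545)<.035)&(P[...,1]>.12)&(P[...,1]<.38)&(P[...,2]>.010)&(d>0)]
    c=s.mean(0);e=np.linalg.svd(s[:,:2]-c[:2],full_matrices=False)[2][0]; print("stick dir",e.round(4),c.round(4))
E
```

```text
scene lid [ 0.5617 -0.151   0.1924] [ 0.56695 -0.1589   0.19235] [0.09  0.093 0.03 ]
tank 591 [ 0.5718 -0.1616]
knobtop 20 [ 0.5806 -0.0468  0.2175] 0.22066427140006117
dark 18 [ 0.5794 -0.0461  0.2169]
handle 383 [0.5355 0.3237 0.0261] [0.524 0.286 0.012] [0.554 0.358 0.034]
stick dir [-0.0167  0.9999] [0.5364 0.2946 0.0232]
top lid [ 0.5688 -0.1596  0.1944] [ 0.5706  -0.16055  0.1942 ] [0.092 0.092 0.029]
tank 753 [ 0.573  -0.1598]
knobtop 32 [ 0.583  -0.048   0.2196] 0.22309833470115226
dark 30 [ 0.5824 -0.0485  0.2193]
handle 249 [0.5401 0.3209 0.0286] [0.528 0.288 0.016] [0.554 0.356 0.038]
stick dir [ 0.0024 -1.    ] [0.5411 0.2823 0.0249]
```

```bash
U='{"tz":-0.03}'; python3 -m inch '[{"tz":-0.03},{"tz":-0.04},{"tz":-0.04,"tx":0.01},{"tx":0.04,"wz":-0.063},{"tx":0.04,"wz":-0.063}]' && python3 -m inch '[{"tx":0.04,"wz":-0.063},{"tx":0.04,"wz":-0.063},{"tx":0.04,"wz":-0.063},{"tx":0.04,"wz":-0.063},{"tx":0.04,"wz":-0.063}]' && python3 -m inch '[{"tx":0.04,"wz":-0.063},{"tx":0.04,"wz":-0.063},{"tx":0.04,"wz":-0.063},{"tx":0.04,"wz":-0.063},{"tx":0.04,"wz":-0.063}]'
```

```text
schema error: expected keys tx, ty, tz, wx, wy, wz
```

```bash
python3 -m inch '[{"tx":0,"ty":0,"tz":-0.03,"wx":0,"wy":0,"wz":0},{"tx":0,"ty":0,"tz":-0.04,"wx":0,"wy":0,"wz":0},{"tx":0.02,"ty":0,"tz":-0.04,"wx":0,"wy":0,"wz":-0.03},{"tx":0.04,"ty":0,"tz":0,"wx":0,"wy":0,"wz":-0.063},{"tx":0.04,"ty":0,"tz":0,"wx":0,"wy":0,"wz":-0.063}]' && python3 -m inch '[{"tx":0.04,"ty":0,"tz":0,"wx":0,"wy":0,"wz":-0.063},{"tx":0.04,"ty":0,"tz":0,"wx":0,"wy":0,"wz":-0.063},{"tx":0.04,"ty":0,"tz":0,"wx":0,"wy":0,"wz":-0.063},{"tx":0.04,"ty":0,"tz":0,"wx":0,"wy":0,"wz":-0.063},{"tx":0.04,"ty":0,"tz":0,"wx":0,"wy":0,"wz":-0.063}]' && python3 -m inch '[{"tx":0.04,"ty":0,"tz":0,"wx":0,"wy":0,"wz":-0.063},{"tx":0.04,"ty":0,"tz":0,"wx":0,"wy":0,"wz":-0.063},{"tx":0.04,"ty":0,"tz":0,"wx":0,"wy":0,"wz":-0.063},{"tx":0.04,"ty":0,"tz":0,"wx":0,"wy":0,"wz":-0.063},{"tx":0.02,"ty":0,"tz":0,"wx":0,"wy":0,"wz":-0.063}]'; python3 -c "
from h import *
print(tool().round(3).tolist(),manip.get_state()['joint_pos'])"
```

```text
time: 1.62
eef_pos: [0.241, -0.6084, 0.3177]
eef_rot: [0.004, 0.982, 0.19, 0.0]
ft_force: [1.7, -0.3, -1.3]
gripper_width: 0.0853
gripper_force: 0.0
time: 2.03
eef_pos: [0.4171, -0.508, 0.3136]
eef_rot: [0.0, 0.939, 0.344, 0.0]
ft_force: [-0.7, -0.6, 0.4]
gripper_width: 0.0858
gripper_force: 0.0
time: 2.45
eef_pos: [0.5432, -0.3727, 0.3138]
eef_rot: [-0.001, 0.872, 0.49, 0.002]
ft_force: [0.1, 0.7, 1.1]
gripper_width: 0.0857
gripper_force: 0.0
[[0.52, 0.854, 0.002, 0.543], [0.854, -0.52, 0.003, -0.373], [0.004, 0.0, -1.0, 0.314], [0.0, 0.0, 0.0, 1.0]] [ 0.84951335  0.34204604 -0.39445314  1.23419465  0.12548858  1.58909585
 -0.06825967]
```

```bash
python3 -m inch '[{"tx":0.032,"ty":-0.0066,"tz":0,"wx":0,"wy":0,"wz":-0.045},{"tx":0.032,"ty":-0.0066,"tz":0,"wx":0,"wy":0,"wz":-0.045},{"tx":0.032,"ty":-0.0066,"tz":0,"wx":0,"wy":0,"wz":-0.045},{"tx":0.032,"ty":-0.0066,"tz":0,"wx":0,"wy":0,"wz":-0.045},{"tx":0.032,"ty":-0.0066,"tz":0,"wx":0,"wy":0,"wz":-0.045}]' 0.05 && python3 -m inch '[{"tx":0.032,"ty":-0.0066,"tz":0,"wx":0,"wy":0,"wz":-0.045},{"tx":0.032,"ty":-0.0066,"tz":0,"wx":0,"wy":0,"wz":-0.045},{"tx":0.032,"ty":-0.0066,"tz":0,"wx":0,"wy":0,"wz":-0.045},{"tx":0.032,"ty":-0.0066,"tz":0,"wx":0,"wy":0,"wz":-0.045},{"tx":0.032,"ty":-0.0066,"tz":0,"wx":0,"wy":0,"wz":-0.045}]' && python3 -m inch '[{"tx":0,"ty":0,"tz":0,"wx":0,"wy":0,"wz":0},{"tx":0,"ty":0,"tz":0,"wx":0,"wy":0,"wz":0}]' >/dev/null
cat >k.py <<'E'
from h import *
import sys
T=tool();W=cam("wrist")[2]; im,d=manip.snapshot("wrist"); save(sys.argv[1]+".png",im)
print("tool",T.round(3).tolist(),manip.get_state()['joint_pos'].round(3) if hasattr(manip.get_state()['joint_pos'],'round') else manip.get_state()['joint_pos'])
for q in sys.argv[2:]:
    for o in manip.silhouettes("wrist",q)[:2]:
        r,c=np.nonzero(o["mask"]&(d>0)); C=pts("wrist",np.c_[c,r],d[r,c],W)
        if len(C): print(q,round(o["p"],2),np.round(o["point"]),len(C),np.median(C,0).round(4),np.percentile(C,3,0).round(4),np.percentile(C,97,0).round(4),"top",C[C[:,2]>np.percentile(C[:,2],90)].mean(0).round(4))
np.savez(sys.argv[1]+".npz",im=im,d=d,W=W)
E
python3 k.py w1 cap_knob dust_cap dip_neck urn
```

```text
time: 2.87
eef_pos: [0.5818, -0.22, 0.3137]
eef_rot: [0.0, 0.814, 0.581, 0.0]
ft_force: [0.9, -0.6, -1.0]
gripper_width: 0.0501
gripper_force: 0.0
time: 3.28
eef_pos: [0.5877, -0.057, 0.3138]
eef_rot: [0.0, 0.743, 0.669, 0.0]
ft_force: [1.5, -0.7, 0.6]
gripper_width: 0.05
gripper_force: 0.0
tool [[0.102, 0.995, 0.001, 0.588], [0.995, -0.102, -0.0, -0.056], [-0.0, 0.001, -1.0, 0.314], [0.0, 0.0, 0.0, 1.0]] [ 0.567  0.212 -0.613  1.41   0.122  1.557 -0.143]
cap_knob 0.91 [245. 190.] 886 [ 0.5817 -0.0677  0.1999] [ 0.564  -0.0866  0.1424] [ 0.5974 -0.0437  0.2197] top [ 0.5831 -0.0484  0.2192]
dust_cap 0.98 [245. 187.] 808 [ 0.5822 -0.0667  0.2002] [ 0.5657 -0.0792  0.1876] [ 0.5969 -0.0436  0.2197] top [ 0.5831 -0.0485  0.2193]
dip_neck 0.84 [244. 192.] 1169 [ 0.5813 -0.0712  0.1965] [ 0.5632 -0.1091  0.1542] [ 0.5962 -0.0445  0.2194] top [ 0.5831 -0.0485  0.2188]
urn 0.74 [250. 229.] 10244 [ 0.5767 -0.1303  0.1818] [ 0.46   -0.2014  0.0842] [ 0.6362 -0.0626  0.205 ] top [ 0.5761 -0.1151  0.2066]
```

View pics/w1.png

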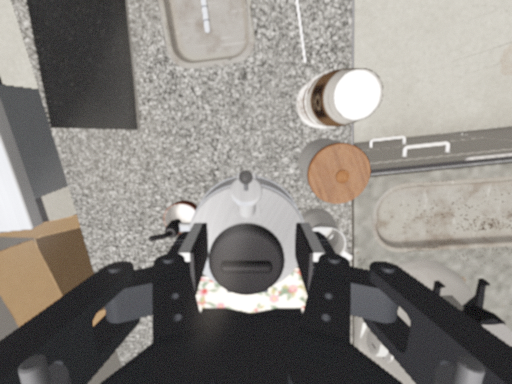

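```bash
python3 -m inch '[{"tx":0.0075,"ty":-0.006,"tz":0.02,"wx":0,"wy":0,"wz":0},{"tx":0,"ty":0,"tz":0.035,"wx":0,"wy":0,"wz":0},{"tx":0,"ty":0,"tz":0.035,"wx":0,"wy":0,"wz":0},{"tx":0,"ty":0,"tz":0.028,"wx":0,"wy":0,"wz":0},{"tx":0,"ty":0,"tz":0,"wx":0,"wy":0,"wz":0}]' && python3 -m inch '[{"tx":0,"ty":0,"tz":0,"wx":0,"wy":0,"wz":0},{"tx":0,"ty":0,"tz":0,"wx":0,"wy":0,"wz":0},{"tx":0,"ty":0,"tz":0,"wx":0,"wy":0,"wz":0},{"tx":0,"ty":0,"tz":0,"wx":0,"wy":0,"wz":0},{"tx":0,"ty":0,"tz":0,"wx":0,"wy":0,"wz":0}]' 0 20
```

```text
time: 4.12
eef_pos: [0.5785, -0.052, 0.1893]
eef_rot: [-0.004, 0.745, 0.668, -0.004]
ft_force: [-1.0, 0.8, -1.3]
gripper_width: 0.0501
gripper_force: 0.0
time: 4.53
eef_pos: [0.5836, -0.0506, 0.1974]
eef_rot: [0.001, 0.744, 0.668, 0.001]
ft_force: [-0.7, 0.2, -0.2]
gripper_width: 0.0001
gripper_force: 0.0
```

```bash
python3 - <<'E'
from h import *
im,d=manip.snapshot("scene"); 
for o in manip.silhouettes("scene","dust_cap")[:1]:
    C=cloud("scene",d,o["mask"]); print(o["p"],o["point"],np.median(C,0),C.min(0),C.max(0))
cv2.imwrite("pics/s2.png",cv2.resize(im[70:230,200:380,::-1],None,fx=3.3,fy=3.3,interpolation=2))
E
```

```text
0.47 [269.9, 130.0] [ 0.578106   -0.06318028  0.19804689] [ 0.56205557 -0.21467299  0.05384291] [ 0.72822503 -0.04048924  0.22067143]
```

View pics/s2.png

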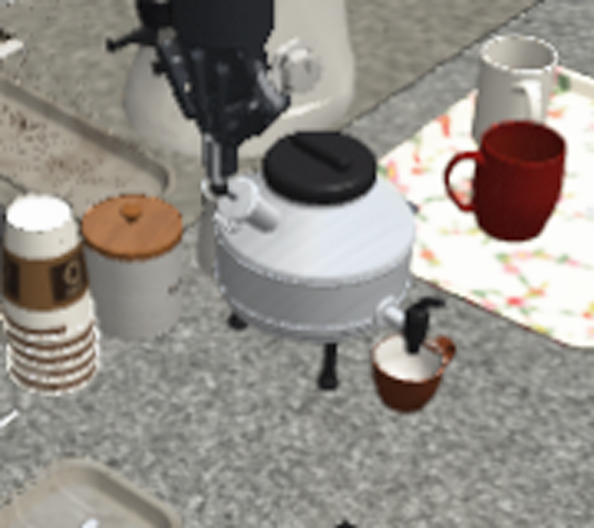

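```bash
python3 -m inch '[{"tx":0.012,"ty":0,"tz":0,"wx":0,"wy":0,"wz":0},{"tx":0.012,"ty":0,"tz":0,"wx":0,"wy":0,"wz":0},{"tx":0.012,"ty":0,"tz":0,"wx":0,"wy":0,"wz":0},{"tx":0.008,"ty":0,"tz":0,"wx":0,"wy":0,"wz":0},{"tx":0,"ty":0,"tz":0,"wx":0,"wy":0,"wz":0}]'; python3 -m inch '[{"tx":0,"ty":0,"tz":0,"wx":0,"wy":0,"wz":0},{"tx":0,"ty":0,"tz":-0.04,"wx":0,"wy":0,"wz":0},{"tx":0,"ty":0,"tz":-0.04,"wx":0,"wy":0,"wz":0},{"tx":0,"ty":0,"tz":-0.04,"wx":0,"wy":0,"wz":0},{"tx":0,"ty":0,"tz":0,"wx":0,"wy":0,"wz":0}]'; python3 k.py w2 dust_cap dip_neck;python3 - <<'E'
from h import *
im,d=manip.snapshot("scene"); 
for o in manip.silhouettes("scene","dust_cap")[:1]:
    C=cloud("scene",d,o["mask"]); print(o["p"],o["point"],np.median(C,0),C.min(0),C.max(0))
cv2.imwrite("pics/s3.png",np.hstack([cv2.resize(im[100:200,240:340,::-1],(400,400),interpolation=2),cv2.resize(cv2.imread("pics/w2.png")[60:260,150:350],(400,400))]))
E
```

```text
time: 5.05
eef_pos: [0.5873, -0.0026, 0.1958]
eef_rot: [-0.001, 0.742, 0.67, 0.001]
ft_force: [-0.2, 0.8, 0.6]
gripper_width: -0.0
gripper_force: 0.0
time: 5.47
eef_pos: [0.5906, -0.0071, 0.3245]
eef_rot: [0.005, 0.744, 0.668, 0.004]
ft_force: [-0.7, 0.5, 0.9]
gripper_width: 0.0001
gripper_force: 0.0
tool [[0.108, 0.994, 0.013, 0.591], [0.994, -0.108, -0.001, -0.007], [0.0, 0.013, -1.0, 0.325], [0.0, 0.0, 0.0, 1.0]] [ 0.508  0.206 -0.643  1.407  0.125  1.561 -0.233]
dust_cap 0.55 [247. 218.] 285 [ 0.5816 -0.0541  0.1938] [ 0.5655 -0.0668  0.1781] [ 0.594  -0.0422  0.2204] top [ 0.5836 -0.0457  0.2245]
dust_cap 0.54 [244. 216.] 266 [ 0.5812 -0.0527  0.1957] [ 0.5654 -0.0667  0.1791] [ 0.5939 -0.0414  0.2208] top [ 0.5839 -0.0361  0.2497]
dip_neck 0.86 [245. 218.] 300 [ 0.5816 -0.0542  0.1931] [ 0.5654 -0.0671  0.1777] [ 0.595  -0.0422  0.2203] top [ 0.5837 -0.0458  0.2243]
dip_neck 0.32 [246. 215.] 250 [ 0.5814 -0.0524  0.1958] [ 0.5656 -0.0667  0.1792] [ 0.594  -0.0421  0.2204] top [ 0.5833 -0.0456  0.2253]
0.72 [268.8, 129.4] [ 0.57900364 -0.06292673  0.19783375] [ 0.56119624 -0.20874654  0.05914661] [ 0.72310432 -0.04143138  0.22030517]
```

View pics/s3.png

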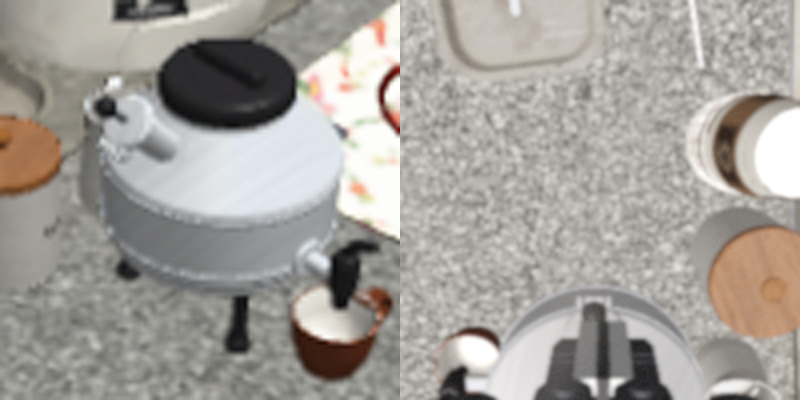

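```bash
python3 - <<'E'
from h import *
z=np.load("scene0.npz"); im0=z["im"]; d0=z["d"]
im,d=manip.snapshot("scene")
cv2.imwrite("pics/s4.png",np.hstack([cv2.resize(a[105:155,245:295,::-1],(400,400),interpolation=cv2.INTER_NEAREST) for a in(im0,im)]))
for n,a,dd in(("0",im0,d0),("now",im,d)):
    r,c=np.nonzero((a.max(2)<70)); m=(r>110)&(r<145)&(c>255)&(c<276)
    P=pts("scene",np.c_[c[m],r[m]],dd[r[m],c[m]]); print(n,m.sum(),r[m].mean(),c[m].mean(),P.mean(0).round(4))
from plant import manip as M
print({k:np.round(v,3).tolist() for k,v in M.get_state().items()})
E
```

```text
0 18 126.5 266.0 [ 0.5794 -0.0461  0.2169]
now 18 126.5 266.0 [ 0.579  -0.0457  0.2172]
{'time': 5.767, 'joint_pos': [0.508, 0.209, -0.642, 1.416, 0.125, 1.56, -0.233], 'qd': [-0.001, 0.001, -0.004, 0.0, 0.001, -0.0, -0.002], 'tau': [-0.041, -38.788, -3.858, -32.245, 0.011, 0.011, 0.0], 'eef_pos': [0.587, -0.007, 0.314], 'eef_rot': [-0.001, 0.744, 0.668, -0.001], 'ft_force': [0.272, 0.473, -0.431], 'torque': [-0.014, -0.044, 0.031], 'gripper_force': 0.0, 'gripper_width': 0.001}
```

View pics/s4.png

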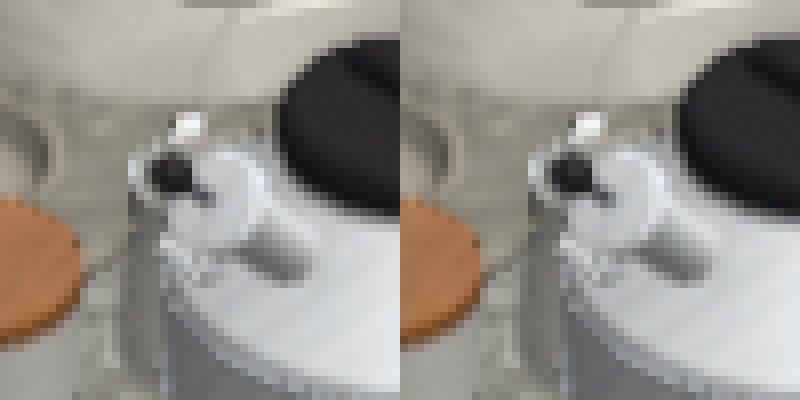

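```bash
python3 - <<'E'
from h import *
for n in("scene","top"):
    im,d=manip.snapshot(n)
    P=np.zeros((384,512,3)); rr,cc=np.mgrid[:384,:512]
    P.reshape(-1,3)[:]=pts(n,np.c_[cc.ravel(),rr.ravel()],d.ravel())
    m=(abs(P[...,0]-.587)<.12)&(abs(P[...,1]+.007)<.08)&(P[...,2]>.24)&(P[...,2]<.45)
    Q=P[m]; 
    for z in np.arange(.24,.44,.02):
        q=Q[(Q[:,2]>=z)&(Q[:,2]<z+.02)]
        if len(q): print(n,round(z,2),len(q),q.min(0).round(3),q.max(0).round(3))
K,D,W=cam("scene")
C=np.linalg.inv(W)@np.array([.587,-.007,.314,1]); p,_=cv2.projectPoints(np.array([[C[0],-C[1],-C[2]]]),np.zeros(3),np.zeros(3),K,D);print(p,-C[2])
im,d=manip.snapshot("scene"); x,y=p.ravel().astype(int); print(d[y-20:y+10:3,x-6:x+7:3].round(3))
E
```

```text
scene 0.32 2 [ 0.581 -0.013  0.339] [ 0.582 -0.01   0.34 ]
scene 0.34 77 [ 0.573 -0.017  0.34 ] [0.598 0.005 0.36 ]
scene 0.36 85 [ 0.572 -0.014  0.36 ] [0.598 0.005 0.38 ]
scene 0.38 177 [ 0.547 -0.019  0.38 ] [0.629 0.009 0.4  ]
scene 0.4 282 [ 0.53  -0.021  0.4  ] [0.646 0.013 0.42 ]
scene 0.42 358 [ 0.524 -0.014  0.42 ] [0.648 0.014 0.44 ]
top 0.34 3 [0.582 0.002 0.351] [0.583 0.004 0.36 ]
top 0.36 1 [0.582 0.002 0.36 ] [0.582 0.002 0.36 ]
top 0.38 17 [ 0.562 -0.001  0.384] [0.578 0.009 0.4  ]
top 0.4 20 [0.553 0.    0.402] [0.579 0.011 0.415]
top 0.42 115 [ 0.527 -0.008  0.421] [0.572 0.011 0.44 ]
[[[253.32536501  97.62409182]]] 1.0659602599549542
[[1.475 1.025 1.021 1.018 1.026]
 [1.56  1.027 1.026 1.025 1.025]
 [1.537 1.031 1.035 1.026 1.037]
 [1.539 1.038 1.037 0.    1.505]
 [1.473 1.48  1.04  1.505 0.   ]
 [1.474 1.565 1.554 1.548 1.547]
 [1.571 1.562 1.556 1.545 1.552]
 [1.573 1.557 1.557 1.552 1.549]
 [1.567 1.551 1.553 1.549 1.551]
 [1.567 1.561 1.553 1.55  1.551]]
```

```bash
python3 - <<'E'
from h import *
z=np.load("w2.npz"); d=z["d"]
tc=np.array(manip.calibration("wrist")["tool_from_camera"]); print(tc.round(3).tolist())
rr,cc=np.mgrid[:384,:512]
P=pts("wrist",np.c_[cc.ravel(),rr.ravel()],d.ravel(),tc).reshape(384,512,3)
Q=P[(d>0)&(d<.35)&(abs(P[...,1])<.03)&(abs(P[...,0])<.03)]
for a in np.arange(-.1,.06,.01):
    q=Q[(Q[:,2]>=a)&(Q[:,2]<a+.01)]
    if len(q): print(round(a,2),len(q),q.min(0).round(3),q.max(0).round(3))
E
```

```text
[[0.0, 0.963, 0.269, 0.068], [1.0, -0.0, -0.0, -0.0], [-0.0, 0.269, -0.963, -0.166], [0.0, 0.0, 0.0, 1.0]]
-0.1 1973 [ 0.006 -0.03  -0.1  ] [ 0.019  0.017 -0.09 ]
-0.09 1986 [-0.008 -0.03  -0.09 ] [ 0.018  0.03  -0.08 ]
-0.08 2998 [-0.011 -0.03  -0.08 ] [ 0.015  0.03  -0.07 ]
-0.07 1085 [-0.011 -0.03  -0.07 ] [ 0.015  0.029 -0.06 ]
-0.06 401 [-0.011 -0.013 -0.06 ] [ 0.012  0.014 -0.05 ]
-0.05 461 [ 0.006 -0.013 -0.05 ] [ 0.012  0.014 -0.04 ]
-0.04 375 [ 0.007 -0.013 -0.04 ] [ 0.012  0.014 -0.03 ]
-0.03 36 [ 0.007 -0.009 -0.03 ] [ 0.012  0.007 -0.028]
```

```bash
python3 -m inch '[{"tx":-0.041,"ty":0,"tz":0,"wx":0,"wy":0,"wz":0},{"tx":0,"ty":0,"tz":0.035,"wx":0,"wy":0,"wz":0},{"tx":0,"ty":0,"tz":0.04,"wx":0,"wy":0,"wz":0},{"tx":0,"ty":0,"tz":0.04,"wx":0,"wy":0,"wz":0},{"tx":0,"ty":0,"tz":0.03,"wx":0,"wy":0,"wz":0}]' 0.05 && python3 -m inch '[{"tx":0,"ty":0,"tz":0,"wx":0,"wy":0,"wz":0},{"tx":0,"ty":0,"tz":0,"wx":0,"wy":0,"wz":0},{"tx":0,"ty":0,"tz":0,"wx":0,"wy":0,"wz":0},{"tx":0,"ty":0,"tz":0,"wx":0,"wy":0,"wz":0},{"tx":0,"ty":0,"tz":0,"wx":0,"wy":0,"wz":0}]' 0 20
```

```text
time: 6.33
eef_pos: [0.5811, -0.048, 0.1671]
eef_rot: [-0.001, 0.744, 0.668, -0.001]
ft_force: [0.9, -0.4, -1.1]
gripper_width: 0.0499
gripper_force: 0.0
time: 6.75
eef_pos: [0.583, -0.0474, 0.1725]
eef_rot: [0.0, 0.744, 0.668, 0.0]
ft_force: [-5.5, 0.6, 0.4]
gripper_width: 0.013
gripper_force: 19.7
```

```bash
python3 -m inch '[{"tx":0.0091,"ty":0,"tz":0.0028,"wx":0,"wy":0,"wz":0},{"tx":0.008,"ty":0,"tz":0.0052,"wx":0,"wy":0,"wz":0},{"tx":0.0065,"ty":0,"tz":0.007,"wx":0,"wy":0,"wz":0},{"tx":0.0044,"ty":0,"tz":0.0085,"wx":0,"wy":0,"wz":0},{"tx":0,"ty":0,"tz":0,"wx":0,"wy":0,"wz":0}]' && python3 -m inch '[{"tx":0,"ty":0,"tz":0,"wx":0,"wy":0,"wz":0},{"tx":0,"ty":0,"tz":0,"wx":0,"wy":0,"wz":0},{"tx":0,"ty":0,"tz":0,"wx":0,"wy":0,"wz":0},{"tx":0,"ty":0,"tz":0,"wx":0,"wy":0,"wz":0},{"tx":0,"ty":0,"tz":0,"wx":0,"wy":0,"wz":0}]' 0.06; python3 -m inch '[{"tx":0,"ty":0,"tz":-0.03,"wx":0,"wy":0,"wz":0},{"tx":0,"ty":0,"tz":-0.04,"wx":0,"wy":0,"wz":0},{"tx":0.02,"ty":0,"tz":-0.04,"wx":0,"wy":0,"wz":0},{"tx":0.04,"ty":0,"tz":-0.02,"wx":0,"wy":0,"wz":0},{"tx":0.04,"ty":0,"tz":0,"wx":0,"wy":0,"wz":0}]'
python3 - <<'E'
from h import *
im,d=manip.snapshot("scene");t=manip.snapshot("top")[0]
cv2.imwrite("pics/s5.png",np.hstack([cv2.resize(im[90:190,230:330,::-1],(400,400),interpolation=2),cv2.resize(t[110:210,300:400,::-1],(400,400),interpolation=2)]))
E
```

```text
time: 7.17
eef_pos: [0.586, -0.0179, 0.1476]
eef_rot: [-0.0, 0.743, 0.669, 0.0]
ft_force: [-3.3, 2.7, 2.0]
gripper_width: 0.0131
gripper_force: 20.1
time: 7.58
eef_pos: [0.5865, -0.0203, 0.1478]
eef_rot: [0.001, 0.744, 0.668, 0.0]
ft_force: [0.4, 0.4, -0.2]
gripper_width: 0.0602
gripper_force: 0.0
time: 8.0
eef_pos: [0.5995, 0.0744, 0.2793]
eef_rot: [0.004, 0.746, 0.666, 0.004]
ft_force: [0.9, 0.9, -0.6]
gripper_width: 0.06
gripper_force: 0.0
```

View pics/s5.png

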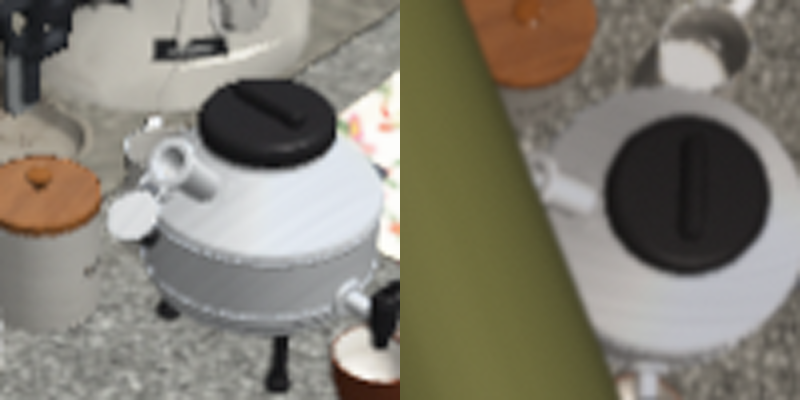

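The cap hangs open (left crop, around (135,215)) and the mouth is clear at (172,155). Next is the dipstick.

```bash
python3 -m inch '[{"tx":0.035,"ty":-0.0104,"tz":0,"wx":0,"wy":0,"wz":-0.0155},{"tx":0.035,"ty":-0.0104,"tz":0,"wx":0,"wy":0,"wz":-0.0155},{"tx":0.035,"ty":-0.0104,"tz":0.01,"wx":0,"wy":0,"wz":-0.0155},{"tx":0.035,"ty":-0.0104,"tz":0.01,"wx":0,"wy":0,"wz":-0.0155},{"tx":0.035,"ty":-0.0104,"tz":0.01,"wx":0,"wy":0,"wz":-0.0155}]' && python3 -m inch '[{"tx":0.035,"ty":-0.0104,"tz":0.02,"wx":0,"wy":0,"wz":-0.0155},{"tx":0.035,"ty":-0.0104,"tz":0.02,"wx":0,"wy":0,"wz":-0.0155},{"tx":0,"ty":0,"tz":0.01,"wx":0,"wy":0,"wz":0},{"tx":0,"ty":0,"tz":0,"wx":0,"wy":0,"wz":0},{"tx":0,"ty":0,"tz":0,"wx":0,"wy":0,"wz":0}]' && python3 k.py w3 stick_grip drip_tray; python3 - <<'E'
from h import *
z=np.load("w3.npz");d=z["d"];W=z["W"];im=z["im"]
rr,cc=np.mgrid[:384,:512];P=pts("wrist",np.c_[cc.ravel(),rr.ravel()],d.ravel(),W).reshape(384,512,3)
h=P[(d>0)&(abs(P[...,0]-.54)<.04)&(abs(P[...,1]-.32)<.06)&(P[...,2]>.022)&(P[...,2]<.045)]
print(len(h),h.mean(0).round(4),np.percentile(h,2,0).round(4),np.percentile(h,98,0).round(4))
E
```

```text
time: 8.52
eef_pos: [0.5574, 0.2553, 0.2429]
eef_rot: [0.0, 0.717, 0.697, 0.0]
ft_force: [0.6, 0.0, -0.5]
gripper_width: 0.0601
gripper_force: 0.0
time: 8.93
eef_pos: [0.5385, 0.3235, 0.1925]
eef_rot: [0.0, 0.707, 0.708, -0.001]
ft_force: [1.7, -0.3, 0.5]
gripper_width: 0.06
gripper_force: 0.0
tool [[-0.001, 1.0, -0.001, 0.538], [1.0, 0.001, -0.001, 0.324], [-0.001, -0.001, -1.0, 0.192], [0.0, 0.0, 0.0, 1.0]] [ 0.034  0.383 -0.793  1.504  0.276  1.37  -0.778]
stick_grip 0.82 [251. 185.] 2074 [0.5414 0.3052 0.0269] [5.293e-01 1.540e-01 3.000e-04] [0.5541 0.3621 0.0297] top [0.5418 0.3226 0.0296]
drip_tray 0.58 [246. 205.] 19723 [0.5383 0.2756 0.0011] [ 0.4763  0.11   -0.0009] [0.6051 0.4109 0.0204] top [0.5389 0.3023 0.0208]
1370 [0.5416 0.3242 0.0277] [0.5281 0.2827 0.0234] [0.5549 0.3633 0.03  ]
```

View pics/w3.png

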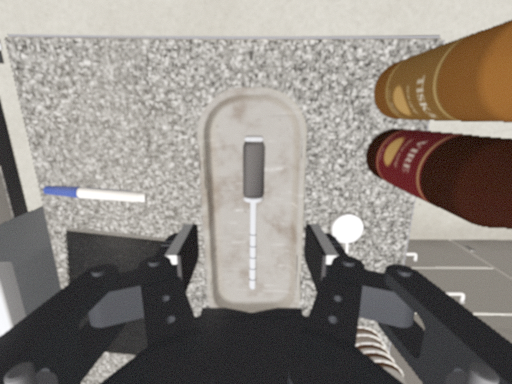

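```bash
python3 -m inch '[{"tx":-0.003,"ty":0.0035,"tz":0.04,"wx":0,"wy":0,"wz":0},{"tx":0,"ty":0,"tz":0.04,"wx":0,"wy":0,"wz":0},{"tx":0,"ty":0,"tz":0.04,"wx":0,"wy":0,"wz":0},{"tx":0,"ty":0,"tz":0.04,"wx":0,"wy":0,"wz":0},{"tx":0,"ty":0,"tz":0.025,"wx":0,"wy":0,"wz":0}]' 0.046 && python3 -m inch '[{"tx":0,"ty":0,"tz":0.015,"wx":0,"wy":0,"wz":0},{"tx":0,"ty":0,"tz":0.01,"wx":0,"wy":0,"wz":0},{"tx":0,"ty":0,"tz":0,"wx":0,"wy":0,"wz":0},{"tx":0,"ty":0,"tz":0,"wx":0,"wy":0,"wz":0}]' && python3 -m inch '[{"tx":0,"ty":0,"tz":0,"wx":0,"wy":0,"wz":0},{"tx":0,"ty":0,"tz":0,"wx":0,"wy":0,"wz":0},{"tx":0,"ty":0,"tz":0,"wx":0,"wy":0,"wz":0},{"tx":0,"ty":0,"tz":0,"wx":0,"wy":0,"wz":0},{"tx":0,"ty":0,"tz":0,"wx":0,"wy":0,"wz":0}]' 0 50
```

```text
time: 9.5
eef_pos: [0.5417, 0.3184, 0.005]
eef_rot: [0.0, 0.708, 0.707, -0.002]
ft_force: [-0.1, -0.4, -1.5]
gripper_width: 0.046
gripper_force: 0.0
time: 9.83
eef_pos: [0.5432, 0.3218, -0.0154]
eef_rot: [0.0, 0.707, 0.707, 0.001]
ft_force: [0.4, 0.6, 0.9]
gripper_width: 0.0459
gripper_force: 0.0
time: 10.25
eef_pos: [0.5435, 0.3226, -0.0144]
eef_rot: [0.001, 0.707, 0.708, 0.002]
ft_force: [-0.5, 0.0, 6.5]
gripper_width: 0.0271
gripper_force: 49.9
```

```bash
python3 -m inch '[{"tx":0,"ty":0,"tz":-0.02,"wx":0,"wy":0,"wz":0},{"tx":0,"ty":0,"tz":-0.04,"wx":0,"wy":0,"wz":0},{"tx":0,"ty":0,"tz":-0.04,"wx":0,"wy":0,"wz":0},{"tx":0,"ty":0,"tz":-0.04,"wx":0,"wy":0,"wz":0},{"tx":0,"ty":0,"tz":-0.04,"wx":0,"wy":0,"wz":0}]' && python3 -m inch '[{"tx":0,"ty":0,"tz":-0.04,"wx":0,"wy":0,"wz":0},{"tx":0,"ty":0,"tz":-0.04,"wx":0,"wy":0,"wz":0},{"tx":0,"ty":0,"tz":-0.02,"wx":0,"wy":0,"wz":0},{"tx":0,"ty":0,"tz":0,"wx":0,"wy":0,"wz":0},{"tx":0,"ty":0,"tz":0,"wx":0,"wy":0,"wz":0}]'
cat >st.py <<'E'
from h import *
T=tool(); im,d=manip.snapshot("wrist")
tc=np.array(manip.calibration("wrist")["tool_from_camera"])
rr,cc=np.mgrid[:384,:512];P=pts("wrist",np.c_[cc.ravel(),rr.ravel()],d.ravel(),tc).reshape(384,512,3)
for o in manip.silhouettes("wrist","stick_tip")[:2]:
    r,c=np.nonzero(o["mask"]&(d>0)); C=P[r,c]
    print(o["p"],o["point"],len(C),C.min(0).round(3),C.max(0).round(3))
save("w4.png",im)
# scene view, tool frame
for n in("scene","top"):
    im,d=manip.snapshot(n); ti=np.linalg.inv(T)
    P=pts(n,np.c_[cc.ravel(),rr.ravel()],d.ravel(),ti@cam(n)[2]).reshape(384,512,3)
    m=(d>0)&(abs(P[...,1])<.03)&(P[...,0]<-.015)&(P[...,0]>-.21)&(P[...,2]>-.07)&(P[...,2]<.03)
    Q=P[m]
    for a in np.arange(-.21,-.02,.02):
        q=Q[(Q[:,0]>=a)&(Q[:,0]<a+.02)]
        if len(q): print(n,round(a,2),len(q),q.mean(0).round(4),q.min(0).round(3),q.max(0).round(3))
print(T.round(3).tolist(),np.round(manip.get_state()['joint_pos'],2))
E
python3 st.py
```

```text
time: 10.67
eef_pos: [0.5415, 0.3215, 0.1655]
eef_rot: [0.0, 0.706, 0.708, 0.0]
ft_force: [0.7, -0.2, -0.4]
gripper_width: 0.0269
gripper_force: 49.3
time: 11.08
eef_pos: [0.5422, 0.3221, 0.2649]
eef_rot: [0.001, 0.706, 0.708, 0.002]
ft_force: [-0.3, -0.2, -1.3]
gripper_width: 0.0275
gripper_force: 49.4
0.94 [251.3, 234.5] 7458 [-0.287 -0.046 -0.099] [0.043 0.048 0.267]
scene -0.19 16 [-0.1756 -0.0059 -0.0298] [-0.181 -0.009 -0.033] [-0.17  -0.002 -0.026]
scene -0.17 35 [-0.1603 -0.0051 -0.0293] [-0.17  -0.009 -0.033] [-0.151  0.002 -0.024]
scene -0.15 34 [-0.1402 -0.005  -0.0292] [-0.149 -0.008 -0.033] [-0.131  0.    -0.024]
scene -0.13 38 [-0.1196 -0.0048 -0.0292] [-0.13  -0.008 -0.034] [-0.11   0.    -0.024]
scene -0.11 38 [-0.0992 -0.0044 -0.0291] [-0.108 -0.008 -0.033] [-0.09   0.    -0.023]
scene -0.09 38 [-0.0791 -0.0046 -0.0293] [-0.089 -0.008 -0.033] [-0.07  -0.    -0.023]
scene -0.07 40 [-0.0597 -0.0041 -0.029 ] [-0.07  -0.008 -0.034] [-0.05   0.001 -0.025]
scene -0.05 52 [-0.0376 -0.0129 -0.029 ] [-0.05  -0.016 -0.039] [-0.03  -0.002 -0.017]
scene -0.03 50 [-0.0234 -0.0148 -0.0283] [-0.03  -0.017 -0.04 ] [-0.016 -0.012 -0.014]
top -0.19 24 [-0.177  -0.0025 -0.0306] [-0.182 -0.006 -0.033] [-0.171  0.002 -0.027]
top -0.17 40 [-0.1602 -0.002  -0.0306] [-0.17  -0.005 -0.034] [-0.151  0.002 -0.026]
top -0.15 45 [-0.1401 -0.0024 -0.03  ] [-0.149 -0.007 -0.033] [-0.131  0.003 -0.024]
top -0.13 49 [-0.1203 -0.0019 -0.0302] [-0.13  -0.006 -0.035] [-0.11   0.003 -0.024]
top -0.11 37 [-0.0999 -0.0025 -0.0307] [-0.109 -0.006 -0.034] [-0.09   0.001 -0.026]
top -0.09 36 [-0.0805 -0.0016 -0.0304] [-0.09  -0.005 -0.033] [-0.071  0.002 -0.027]
top -0.07 1 [-0.0678  0.0025 -0.0276] [-0.068  0.002 -0.028] [-0.068  0.002 -0.028]
[[-0.002, 1.0, 0.003, 0.542], [1.0, 0.002, 0.001, 0.322], [0.001, 0.003, -1.0, 0.265], [0.0, 0.0, 0.0, 1.0]] [ 0.04  0.36 -0.81  1.4   0.25  1.5  -0.75]
```

```bash
python3 - <<'E'
from h import *
tc=np.array(manip.calibration("wrist")["tool_from_camera"])
rr,cc=np.mgrid[:384,:512]
zs=[]
for i in range(4):
    s=manip.get_state(); zs.append(list(s["eef_pos"])); im,d=manip.snapshot("wrist")
print(np.round(zs,4))
P=pts("wrist",np.c_[cc.ravel(),rr.ravel()],d.ravel(),tc).reshape(384,512,3)
Q=P[(d>0)&(abs(P[...,1])<.03)&(P[...,0]<.06)&(P[...,2]>-.075)&(P[...,2]<.02)]
for a in np.arange(-.2,.06,.02):
    q=Q[(Q[:,0]>=a)&(Q[:,0]<a+.02)]
    if len(q): print(round(a,2),len(q),q.mean(0).round(4),q.min(0).round(3),q.max(0).round(3))
E
```

```text
[[0.5412 0.3207 0.2612]
 [0.5413 0.3208 0.2613]
 [0.5413 0.3209 0.2615]
 [0.5414 0.3211 0.2618]]
-0.06 6 [-0.0403 -0.0004 -0.034 ] [-0.041 -0.014 -0.035] [-0.04   0.012 -0.03 ]
-0.04 1159 [-0.0279 -0.0002 -0.0419] [-0.04  -0.014 -0.044] [-0.02   0.014 -0.031]
-0.02 2141 [-0.0089  0.0002 -0.0458] [-0.02  -0.016 -0.075] [-0.     0.016 -0.036]
-0.0 4667 [ 0.0099  0.0001 -0.0511] [ 0.    -0.03  -0.075] [ 0.02   0.03  -0.028]
0.02 2093 [ 0.0298  0.0006 -0.0414] [ 0.02  -0.013 -0.045] [ 0.04   0.015 -0.025]
0.04 603 [ 0.0421  0.0007 -0.0351] [ 0.04  -0.011 -0.042] [ 0.043  0.012 -0.019]
```

View pics/w4.png

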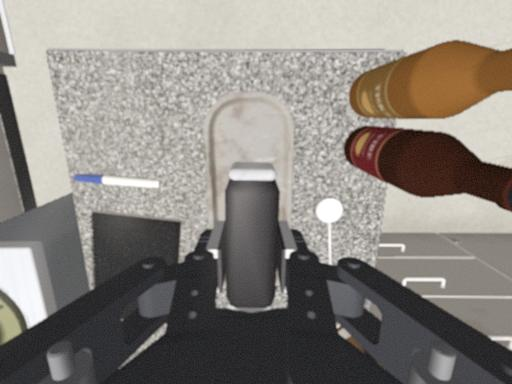

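```bash
python3 - <<'E'
from h import *
from scipy.optimize import least_squares
A=[]
for n in("scene","top"):
    im,d=manip.snapshot(n); rr,cc=np.mgrid[:384,:512]
    P=pts(n,np.c_[cc.ravel(),rr.ravel()],d.ravel()); P=P[d.ravel()>0]
    M=np.array([.581,-.069,.193]); 
    for yaw in(.1,):
        u=np.array([np.sin(yaw),np.cos(yaw),0]); a=(u+[0,0,1])/2**.5; y=(u-[0,0,1])/2**.5; x=np.cross(y,a)
        L=(P-M)@np.c_[x,y,a]
        k=L[(abs(L[:,0])<.03)&(abs(L[:,1])<.03)&(abs(L[:,2])<.012)]
        f=k[abs(k[:,2])<.005]
        print(n,"x",x.round(2),len(k),"flange",len(f),f.mean(0).round(4),f.min(0).round(4),f.max(0).round(4),np.median(f,0).round(4))
        t=L[(abs(L[:,0])<.02)&(L[:,1]<.0)&(L[:,1]>-.02)&(L[:,2]<-.012)&(L[:,2]>-.045)]
        if len(t)>10: print("tube",len(t),t.mean(0).round(4),np.polyfit(t[:,2],t[:,0],1).round(3),np.polyfit(t[:,2],t[:,1],1).round(3))
        h,xe,ye=np.histogram2d(k[:,1],k[:,0],bins=[10,10],range=[[-.03,.03]]*2); print(h.astype(int))
E
```

```text
scene x [ 1.  -0.1  0. ] 148 flange 125 [-0.0018  0.0073 -0.0012] [-0.0191 -0.0169 -0.0049] [0.0167 0.0299 0.0049] [-0.0015  0.0087 -0.0015]
tube 33 [-0.005  -0.005  -0.0276] [0.471 0.008] [ 0.063 -0.003]
[[0 0 0 0 0 0 0 0 0 0]
 [0 0 0 0 0 0 0 0 0 0]
 [0 0 2 2 5 2 2 0 0 0]
 [0 0 5 4 3 5 3 2 0 0]
 [0 1 6 0 0 2 6 2 0 0]
 [0 2 3 3 0 1 9 2 1 0]
 [0 0 4 3 3 5 6 0 0 0]
 [0 0 2 5 4 3 6 0 0 0]
 [0 0 2 5 3 2 4 1 0 0]
 [0 0 1 4 4 5 3 0 0 0]]
top x [ 1.  -0.1  0. ] 193 flange 168 [ 0.0007  0.0057 -0.001 ] [-0.0163 -0.0186 -0.0049] [0.0183 0.0297 0.0044] [ 0.001   0.0061 -0.0009]
tube 78 [-0.0025 -0.0092 -0.0292] [-0.046 -0.004] [ 0.004 -0.009]
[[ 0  0  0  0  0  0  0  0  0  0]
 [ 0  0  0  0  1  1  0  0  0  0]
 [ 0  0  1  6  9  7  7  1  0  0]
 [ 0  0  4  3  1  0  5  4  0  0]
 [ 0  0  6  3  0  0  4  5  0  0]
 [ 0  0  3  5  2  2  9  5  1  0]
 [ 0  0  2  4  8 11  8  3  0  0]
 [ 0  0  0  7  3  4  5  0  0  0]
 [ 0  0  0  2  6  7  4  0  0  0]
 [ 0  0  1  5  6  6  4  2  0  0]]
```

```bash
cat >plan.py <<'E'
from h import *
from scipy.linalg import logm,expm
M=np.array([.581,-.069,.193]); yaw=.1
u=np.array([np.sin(yaw),np.cos(yaw),0]); Z=np.array([0,0,1.]); a=(u+Z)/2**.5; zt=(u-Z)/2**.5
Rn=np.c_[a,np.cross(zt,a),zt]
G=np.array([-.042,0,-.0305])
def neck(s): # collar s metres out of mouth
    T=np.eye(4);T[:3,:3]=Rn;T[:3,3]=M+s*a-Rn@G;return T
def plan(Tt,n):
    T=tool(); E=expm(np.real(logm(np.linalg.inv(T)@Tt))/n)
    print("row t",E[:3,3].round(4),"w",R.from_matrix(E[:3,:3]).as_rotvec().round(4))
    X=T.copy()
    for i in range(n):
        X=X@E
        if i%3==2 or i==n-1: print(X[:3,3].round(3),"tip",(X@[-.182,0,-.0305,1])[:3].round(3))
    return E
def stick():
    T=tool(); c=(T@[*G,1])[:3]; t=(T@[-.182,0,-.0305,1])[:3]
    x=np.cross(-zt,a)*-1
    f=lambda p:np.round((p-M)@np.c_[Rn[:,1],zt,a],4)
    print("collar in neck(x,y,z)",f(c),"tip",f(t),"axis err",round(float(np.arccos(T[:3,0]@a)),3),"rot err tool",R.from_matrix(T[:3,:3].T@Rn).as_rotvec().round(3)); s=manip.get_state(); print("F",np.round(s["ft_force"],1),"q",np.round(s["joint_pos"],2),s["time"])
E
python3 -c "
from plan import *
plan(neck(.17),9)"
```

```text
row t [-0.021   0.0074 -0.0147] w [-0.0045  0.0872  0.0107]
[0.563 0.255 0.301] tip [0.557 0.071 0.283]
[0.582 0.18  0.321] tip [0.571 0.007 0.257]
[0.598 0.102 0.321] tip [ 0.583 -0.048  0.214]
```

```bash
python3 -m inch '[{"tx":-0.021,"ty":0.0074,"tz":-0.0147,"wx":-0.0045,"wy":0.0872,"wz":0.0107},{"tx":-0.021,"ty":0.0074,"tz":-0.0147,"wx":-0.0045,"wy":0.0872,"wz":0.0107},{"tx":-0.021,"ty":0.0074,"tz":-0.0147,"wx":-0.0045,"wy":0.0872,"wz":0.0107},{"tx":-0.021,"ty":0.0074,"tz":-0.0147,"wx":-0.0045,"wy":0.0872,"wz":0.0107},{"tx":-0.021,"ty":0.0074,"tz":-0.0147,"wx":-0.0045,"wy":0.0872,"wz":0.0107}]' && python3 -m inch '[{"tx":-0.021,"ty":0.0074,"tz":-0.0147,"wx":-0.0045,"wy":0.0872,"wz":0.0107},{"tx":-0.021,"ty":0.0074,"tz":-0.0147,"wx":-0.0045,"wy":0.0872,"wz":0.0107},{"tx":-0.021,"ty":0.0074,"tz":-0.0147,"wx":-0.0045,"wy":0.0872,"wz":0.0107},{"tx":-0.021,"ty":0.0074,"tz":-0.0147,"wx":-0.0045,"wy":0.0872,"wz":0.0107}]' && python3 -m inch '[{"tx":0,"ty":0,"tz":0,"wx":0,"wy":0,"wz":0},{"tx":0,"ty":0,"tz":0,"wx":0,"wy":0,"wz":0},{"tx":0,"ty":0,"tz":0,"wx":0,"wy":0,"wz":0},{"tx":0,"ty":0,"tz":0,"wx":0,"wy":0,"wz":0}]'
cat >look.py <<'E'
from plan import *
import sys
stick(); plan(neck(.17),1)
for n in("scene","top"):
    im,d=manip.snapshot(n); rr,cc=np.mgrid[:384,:512]
    P=pts(n,np.c_[cc.ravel(),rr.ravel()],d.ravel()); P=P[d.ravel()>0]
    # stick points in neck frame
    L=(P-M)@np.c_[Rn[:,1],zt,a]
    for b in np.arange(.02,.2,.03):
        q=L[(L[:,2]>=b)&(L[:,2]<b+.03)&(np.hypot(L[:,0],L[:,1])<.016)]
        if len(q):print(n,round(b,2),len(q),q.mean(0).round(4),q.min(0).round(3))
    r=im[85:185,220:320] if n=="scene" else im[110:210,270:370]
    cv2.imwrite(f"pics/{sys.argv[1]}{n}.png",cv2.resize(r[...,::-1],(400,400),interpolation=2))
cv2.imwrite(f"pics/{sys.argv[1]}.png",np.hstack([cv2.imread(f"pics/{sys.argv[1]}{n}.png") for n in("scene","top")]))
E
python3 look.py s6
```

```text
time: 12.0
eef_pos: [0.5768, 0.2047, 0.319]
eef_rot: [-0.145, 0.708, 0.672, 0.163]
ft_force: [0.6, 0.7, -1.0]
gripper_width: 0.0272
gripper_force: 49.4
time: 12.33
eef_pos: [0.5989, 0.0995, 0.323]
eef_rot: [-0.256, 0.685, 0.619, 0.286]
ft_force: [0.5, 0.6, -1.8]
gripper_width: 0.027
gripper_force: 49.5
time: 12.67
eef_pos: [0.5978, 0.1037, 0.3225]
eef_rot: [-0.257, 0.684, 0.621, 0.284]
ft_force: [-0.6, 0.0, -0.7]
gripper_width: 0.0267
gripper_force: 49.5
collar in neck(x,y,z) [-0.0004  0.0006  0.1722] tip [0.0001 0.0006 0.0322] axis err 0.003 rot err tool [-0.001  0.     0.003]
F [-0.6  0.  -0.7] q [ 0.84  0.27 -0.72  1.57 -0.61  1.43  0.15] 12.6667
row t [-0.0022  0.0005 -0.0006] w [-0.001   0.0001  0.0031]
[0.598 0.102 0.321] tip [ 0.583 -0.048  0.214]
scene 0.02 12 [-0.006   0.0012  0.041 ] [-0.009 -0.003  0.035]
scene 0.05 29 [-0.0056  0.0013  0.0649] [-0.01  -0.003  0.051]
scene 0.08 28 [-0.005   0.0014  0.0956] [-0.01  -0.003  0.082]
scene 0.11 33 [-0.0049  0.001   0.1255] [-0.008 -0.003  0.111]
scene 0.14 21 [-0.0048  0.0014  0.1516] [-0.012 -0.003  0.141]
scene 0.17 45 [-0.013   0.0009  0.182 ] [-0.016 -0.011  0.172]
scene 0.2 23 [-0.0124 -0.0004  0.2237] [-0.016 -0.014  0.2  ]
top 0.02 19 [-0.0024 -0.0029  0.0426] [-0.006 -0.006  0.034]
top 0.05 39 [-0.002  -0.0026  0.0648] [-0.006 -0.006  0.05 ]
top 0.08 39 [-0.0016 -0.0024  0.094 ] [-0.005 -0.004  0.08 ]
top 0.11 10 [-0.0002 -0.0027  0.1349] [-0.004 -0.004  0.129]
top 0.14 20 [-0.0023 -0.002   0.1472] [-0.004 -0.005  0.141]
top 0.17 12 [ 0.0066 -0.0128  0.1945] [ 0.002 -0.015  0.189]
top 0.2 106 [-0.0012 -0.0112  0.2186] [-0.016 -0.015  0.201]
```

```bash
python3 -m inch '[{"tx":-0.02,"ty":0.0015,"tz":-0.0005,"wx":0,"wy":0,"wz":0.002},{"tx":-0.02,"ty":0,"tz":0,"wx":0,"wy":0,"wz":0},{"tx":-0.015,"ty":0,"tz":0,"wx":0,"wy":0,"wz":0},{"tx":-0.015,"ty":0,"tz":0,"wx":0,"wy":0,"wz":0},{"tx":0,"ty":0,"tz":0,"wx":0,"wy":0,"wz":0}]' && python3 -c "
from plan import *
stick()" && python3 -m inch '[{"tx":-0.015,"ty":0,"tz":0,"wx":0,"wy":0,"wz":0},{"tx":-0.015,"ty":0,"tz":0,"wx":0,"wy":0,"wz":0},{"tx":0,"ty":0,"tz":0,"wx":0,"wy":0,"wz":0}]' && python3 look.py s7
```

```text
time: 13.18
eef_pos: [0.594, 0.0493, 0.2699]
eef_rot: [-0.257, 0.687, 0.618, 0.283]
ft_force: [0.0, -1.0, -1.2]
gripper_width: 0.0275
gripper_force: 49.5
collar in neck(x,y,z) [ 0.0008 -0.0008  0.0966] tip [-0.     -0.0009 -0.0434] axis err 0.006 rot err tool [ 0.     0.001 -0.006]
F [ 0.  -1.  -1.2] q [ 0.89  0.33 -0.68  1.61 -0.58  1.41  0.25] 13.1833
time: 13.43
eef_pos: [0.5918, 0.0277, 0.2485]
eef_rot: [-0.257, 0.687, 0.618, 0.283]
ft_force: [-0.1, -1.6, -2.8]
gripper_width: 0.0269
gripper_force: 49.5
collar in neck(x,y,z) [ 0.0008 -0.001   0.0661] tip [-0.     -0.0012 -0.0739] axis err 0.006 rot err tool [ 0.001  0.001 -0.006]
F [-0.1 -1.6 -2.8] q [ 0.9   0.36 -0.67  1.62 -0.56  1.41  0.29] 13.4333
row t [ 0.104  -0.0017  0.0008] w [ 0.0007  0.0014 -0.0061]
[0.598 0.102 0.321] tip [ 0.583 -0.048  0.214]
scene 0.02 26 [-0.0034 -0.0004  0.0336] [-0.006 -0.005  0.021]
scene 0.05 30 [-0.0107 -0.0014  0.0699] [-0.015 -0.013  0.05 ]
scene 0.08 35 [-0.0118  0.0065  0.093 ] [-0.015 -0.006  0.081]
scene 0.11 87 [-0.0103 -0.0002  0.1285] [-0.015 -0.014  0.111]
scene 0.14 106 [-0.0021  0.0002  0.1477] [-0.013 -0.012  0.14 ]
top 0.02 23 [-0.0008 -0.0041  0.0315] [-0.003 -0.006  0.023]
top 0.08 24 [ 0.0022 -0.0145  0.0996] [-0.005 -0.016  0.083]
top 0.11 90 [-0.0052 -0.0093  0.1271] [-0.015 -0.016  0.11 ]
top 0.14 134 [ 0.0002 -0.0045  0.1488] [-0.011 -0.015  0.14 ]
```

View pics/s7.png

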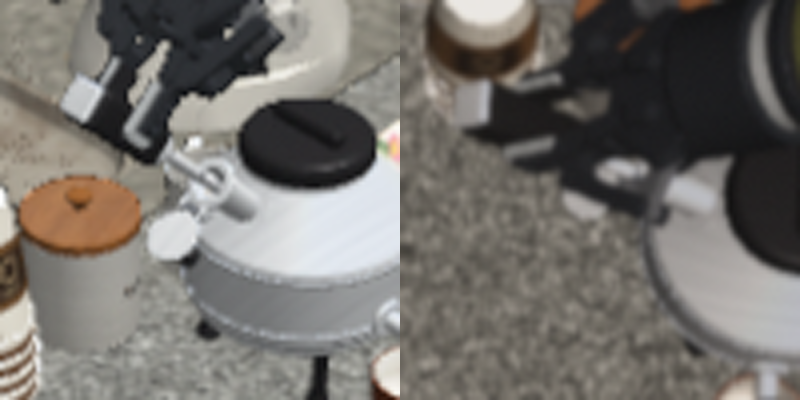

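The rod is well inside the neck, entering the mouth at about (210,180) in the left crop. I continue gently.

```bash
python3 -m inch '[{"tx":-0.015,"ty":0,"tz":0,"wx":0,"wy":0,"wz":0},{"tx":-0.015,"ty":0,"tz":0,"wx":0,"wy":0,"wz":0},{"tx":-0.015,"ty":0,"tz":0,"wx":0,"wy":0,"wz":0},{"tx":-0.008,"ty":0,"tz":0,"wx":0,"wy":0,"wz":0},{"tx":0,"ty":0,"tz":0,"wx":0,"wy":0,"wz":0}]' && python3 -c "
from plan import *
stick()" && python3 -m inch '[{"tx":-0.004,"ty":0,"tz":0,"wx":0,"wy":0,"wz":0},{"tx":-0.002,"ty":0,"tz":0,"wx":0,"wy":0,"wz":0},{"tx":0,"ty":0,"tz":0,"wx":0,"wy":0,"wz":0}]' && python3 -c "
from plan import *
stick()"
```

```text
time: 13.95
eef_pos: [0.5878, -0.0093, 0.2113]
eef_rot: [-0.258, 0.687, 0.617, 0.283]
ft_force: [-0.3, -0.4, -0.6]
gripper_width: 0.0267
gripper_force: 49.5
collar in neck(x,y,z) [ 0.0005 -0.001   0.0134] tip [-0.0005 -0.001  -0.1266] axis err 0.007 rot err tool [ 0.001 -0.    -0.007]
F [-0.3 -0.4 -0.6] q [ 0.93  0.42 -0.64  1.62 -0.53  1.39  0.36] 13.95
time: 14.2
eef_pos: [0.5882, -0.0106, 0.2097]
eef_rot: [-0.257, 0.686, 0.619, 0.284]
ft_force: [-0.4, 0.0, -0.6]
gripper_width: 0.0269
gripper_force: 49.5
collar in neck(x,y,z) [ 0.0012 -0.0007  0.0114] tip [ 0.001  -0.0007 -0.1286] axis err 0.002 rot err tool [ 0.001 -0.    -0.002]
F [-0.4  0.  -0.6] q [ 0.93  0.42 -0.64  1.62 -0.53  1.39  0.36] 14.2
```

```bash
python3 -m inch '[{"tx":-0.002,"ty":0,"tz":0,"wx":0,"wy":0,"wz":0},{"tx":-0.002,"ty":0,"tz":0,"wx":0,"wy":0,"wz":0},{"tx":0,"ty":0,"tz":0,"wx":0,"wy":0,"wz":0}]'|grep -E "pos|ft"; python3 -m inch '[{"tx":-0.0015,"ty":0,"tz":0,"wx":0,"wy":0,"wz":0},{"tx":0,"ty":0,"tz":0,"wx":0,"wy":0,"wz":0}]'|grep ft; python3 -c "
from plan import *
stick()"; python3 -m inch '[{"tx":-0.0015,"ty":0,"tz":0,"wx":0,"wy":0,"wz":0},{"tx":0,"ty":0,"tz":0,"wx":0,"wy":0,"wz":0}]'|grep ft; python3 -m inch '[{"tx":0,"ty":0,"tz":0,"wx":0,"wy":0,"wz":0},{"tx":0,"ty":0,"tz":0,"wx":0,"wy":0,"wz":0}]'|grep ft; python3 -c "
from plan import *
stick()"
```

```text
eef_pos: [0.5878, -0.0137, 0.2067]
ft_force: [-0.5, 0.4, -1.5]
ft_force: [0.9, -0.4, -1.6]
collar in neck(x,y,z) [ 0.0011 -0.0008  0.0056] tip [ 0.0009 -0.0008 -0.1344] axis err 0.002 rot err tool [ 0.001  0.    -0.002]
F [ 0.9 -0.4 -1.6] q [ 0.93  0.43 -0.64  1.62 -0.52  1.39  0.37] 14.6167
ft_force: [-1.1, 0.3, 0.2]
ft_force: [0.5, 0.3, -0.9]
collar in neck(x,y,z) [ 0.0011 -0.0007  0.0043] tip [ 0.0009 -0.0007 -0.1357] axis err 0.002 rot err tool [ 0.001 -0.    -0.002]
F [ 0.5  0.3 -0.9] q [ 0.93  0.43 -0.63  1.62 -0.52  1.39  0.37] 14.95
```

Each 1 mm step is followed by a force check until contact.

```bash
python3 -m inch '[{"tx":-0.0015,"ty":0,"tz":0,"wx":0,"wy":0,"wz":0},{"tx":0,"ty":0,"tz":0,"wx":0,"wy":0,"wz":0}]'|grep ft; python3 -m inch '[{"tx":-0.001,"ty":0,"tz":0,"wx":0,"wy":0,"wz":0},{"tx":0,"ty":0,"tz":0,"wx":0,"wy":0,"wz":0}]'|grep ft; python3 -m inch '[{"tx":-0.001,"ty":0,"tz":0,"wx":0,"wy":0,"wz":0},{"tx":0,"ty":0,"tz":0,"wx":0,"wy":0,"wz":0}]'|grep ft; python3 -c "
from plan import *
stick()"
```

```text
ft_force: [-0.2, -0.2, -1.1]
ft_force: [-0.4, 1.0, -1.6]
ft_force: [0.2, -0.9, -2.1]
collar in neck(x,y,z) [ 0.0011 -0.0008  0.0006] tip [ 0.0009 -0.0008 -0.1394] axis err 0.002 rot err tool [ 0.001  0.    -0.002]
F [ 0.2 -0.9 -2.1] q [ 0.93  0.43 -0.63  1.62 -0.52  1.39  0.38] 15.45
```

```bash
python3 -m inch '[{"tx":-0.001,"ty":0,"tz":0,"wx":0,"wy":0,"wz":0},{"tx":0,"ty":0,"tz":0,"wx":0,"wy":0,"wz":0}]'|grep ft; python3 -m inch '[{"tx":-0.001,"ty":0,"tz":0,"wx":0,"wy":0,"wz":0},{"tx":0,"ty":0,"tz":0,"wx":0,"wy":0,"wz":0}]'|grep ft;python3 -c "
from plan import *
stick()"
```

```text
ft_force: [-0.1, 0.7, -0.9]
ft_force: [-0.2, 0.6, 2.3]
collar in neck(x,y,z) [ 0.0012 -0.0007 -0.0002] tip [ 0.001  -0.0005 -0.1402] axis err 0.002 rot err tool [ 0.    -0.001 -0.001]
F [-0.2  0.6  2.3] q [ 0.93  0.43 -0.63  1.62 -0.52  1.39  0.38] 15.7833
```

```bash
python3 -m inch '[{"tx":-0.001,"ty":0,"tz":0,"wx":0,"wy":0,"wz":0},{"tx":0,"ty":0,"tz":0,"wx":0,"wy":0,"wz":0}]'|grep ft; python3 -m inch '[{"tx":0,"ty":0,"tz":0,"wx":0,"wy":0,"wz":0},{"tx":0,"ty":0,"tz":0,"wx":0,"wy":0,"wz":0}]'|grep ft;python3 -c "
from plan import *
stick()"
```

```text
ft_force: [-1.0, 2.4, 4.0]
ft_force: [-1.9, 3.1, 5.0]
collar in neck(x,y,z) [ 0.0012 -0.0006 -0.0002] tip [ 0.0012 -0.0003 -0.1402] axis err 0.002 rot err tool [-0.    -0.002 -0.   ]
F [-1.9  3.1  5. ] q [ 0.93  0.43 -0.63  1.62 -0.52  1.39  0.38] 16.1167
```

```bash
python3 -m inch '[{"tx":0,"ty":0,"tz":0,"wx":0,"wy":0,"wz":0},{"tx":0.004,"ty":0,"tz":0,"wx":0,"wy":0,"wz":0},{"tx":0.015,"ty":0,"tz":0,"wx":0,"wy":0,"wz":0},{"tx":0.025,"ty":0,"tz":0,"wx":0,"wy":0,"wz":0},{"tx":0.025,"ty":0,"tz":0,"wx":0,"wy":0,"wz":0}]' && python3 -m inch '[{"tx":0.025,"ty":0,"tz":0,"wx":0,"wy":0,"wz":0},{"tx":0.025,"ty":0,"tz":0,"wx":0,"wy":0,"wz":0},{"tx":0.025,"ty":0,"tz":0,"wx":0,"wy":0,"wz":0},{"tx":0.025,"ty":0,"tz":0,"wx":0,"wy":0,"wz":0},{"tx":0.02,"ty":0,"tz":0,"wx":0,"wy":0,"wz":0}]' && python3 -m inch '[{"tx":0,"ty":0,"tz":0,"wx":0,"wy":0,"wz":0},{"tx":0,"ty":0,"tz":0,"wx":0,"wy":0,"wz":0},{"tx":0,"ty":0,"tz":0,"wx":0,"wy":0,"wz":0}]' && python3 -c "
from plan import *
stick()
T=np.eye(4);T[:3,:3]=np.c_[[0,1,0],[1,0,0],[0,0,-1]];T[:3,3]=[.541,.35,.2];plan(T,10)"
```

```text
time: 16.53
eef_pos: [0.5921, 0.0284, 0.2491]
eef_rot: [-0.257, 0.687, 0.618, 0.283]
ft_force: [0.2, 0.4, -1.1]
gripper_width: 0.0269
gripper_force: 49.5
time: 16.95
eef_pos: [0.6007, 0.1151, 0.3357]
eef_rot: [-0.256, 0.685, 0.62, 0.284]
ft_force: [0.7, 0.5, 0.3]
gripper_width: 0.0276
gripper_force: 49.5
time: 17.2
eef_pos: [0.6006, 0.1113, 0.3324]
eef_rot: [-0.256, 0.687, 0.619, 0.283]
ft_force: [-0.8, -0.4, -2.5]
gripper_width: 0.0269
gripper_force: 49.4
collar in neck(x,y,z) [ 0.0013 -0.0008  0.1849] tip [ 0.0008 -0.0011  0.0449] axis err 0.004 rot err tool [ 0.001  0.002 -0.004]
F [-0.8 -0.4 -2.5] q [ 0.83  0.27 -0.72  1.55 -0.61  1.43  0.12] 17.2
row t [ 0.0162 -0.0075  0.0224] w [ 0.0038 -0.0783 -0.0099]
[0.586 0.194 0.313] tip [0.574 0.023 0.244]
[0.568 0.268 0.275] tip [0.561 0.086 0.248]
[0.548 0.332 0.221] tip [0.546 0.148 0.237]
[0.541 0.35  0.2  ] tip [0.541 0.168 0.23 ]
```

```bash
python3 -m inch '[{"tx":0.0162,"ty":-0.0075,"tz":0.0224,"wx":0.0038,"wy":-0.0783,"wz":-0.0099},{"tx":0.0162,"ty":-0.0075,"tz":0.0224,"wx":0.0038,"wy":-0.0783,"wz":-0.0099},{"tx":0.0162,"ty":-0.0075,"tz":0.0224,"wx":0.0038,"wy":-0.0783,"wz":-0.0099},{"tx":0.0162,"ty":-0.0075,"tz":0.0224,"wx":0.0038,"wy":-0.0783,"wz":-0.0099},{"tx":0.0162,"ty":-0.0075,"tz":0.0224,"wx":0.0038,"wy":-0.0783,"wz":-0.0099}]' && python3 -m inch '[{"tx":0.0162,"ty":-0.0075,"tz":0.0224,"wx":0.0038,"wy":-0.0783,"wz":-0.0099},{"tx":0.0162,"ty":-0.0075,"tz":0.0224,"wx":0.0038,"wy":-0.0783,"wz":-0.0099},{"tx":0.0162,"ty":-0.0075,"tz":0.0224,"wx":0.0038,"wy":-0.0783,"wz":-0.0099},{"tx":0.0162,"ty":-0.0075,"tz":0.0224,"wx":0.0038,"wy":-0.0783,"wz":-0.0099},{"tx":0.0162,"ty":-0.0075,"tz":0.0224,"wx":0.0038,"wy":-0.0783,"wz":-0.0099}]' && python3 -m inch '[{"tx":0,"ty":0,"tz":0.03,"wx":0,"wy":0,"wz":0},{"tx":0,"ty":0,"tz":0.03,"wx":0,"wy":0,"wz":0},{"tx":0,"ty":0,"tz":0.03,"wx":0,"wy":0,"wz":0},{"tx":0,"ty":0,"tz":0.01,"wx":0,"wy":0,"wz":0},{"tx":0,"ty":0,"tz":0,"wx":0,"wy":0,"wz":0}]' && python3 -m inch '[{"tx":0,"ty":0,"tz":0,"wx":0,"wy":0,"wz":0},{"tx":0,"ty":0,"tz":0,"wx":0,"wy":0,"wz":0},{"tx":0,"ty":0,"tz":0,"wx":0,"wy":0,"wz":0},{"tx":0,"ty":0,"tz":0,"wx":0,"wy":0,"wz":0},{"tx":0,"ty":0,"tz":0,"wx":0,"wy":0,"wz":0}]'; python3 st.py | tail -22; python3 -c "
from h import *
im,d=manip.snapshot('scene'); save('end.png',im)"
```

```text
time: 17.62
eef_pos: [0.575, 0.2447, 0.29]
eef_rot: [-0.129, 0.711, 0.676, 0.144]
ft_force: [1.5, 0.2, -2.4]
gripper_width: 0.0267
gripper_force: 49.4
time: 18.03
eef_pos: [0.5417, 0.3505, 0.1995]
eef_rot: [0.002, 0.707, 0.707, -0.0]
ft_force: [0.1, 0.4, -1.2]
gripper_width: 0.027
gripper_force: 49.4
time: 18.45
eef_pos: [0.5396, 0.3481, 0.0964]
eef_rot: [-0.001, 0.707, 0.707, -0.003]
ft_force: [0.4, -0.2, -0.7]
gripper_width: 0.0268
gripper_force: 49.4
time: 18.87
eef_pos: [0.5418, 0.3518, 0.1027]
eef_rot: [0.0, 0.707, 0.708, 0.002]
ft_force: [0.5, -0.2, -1.2]
gripper_width: 0.027
gripper_force: 49.4
0.88 [250.5, 234.6] 7374 [-0.115 -0.025 -0.097] [0.043 0.029 0.103]
scene -0.19 14 [-0.1748 -0.0051 -0.0322] [-0.179 -0.009 -0.034] [-0.171 -0.    -0.029]
scene -0.17 30 [-0.1603 -0.0045 -0.0316] [-0.17  -0.008 -0.035] [-0.151 -0.    -0.027]
scene -0.15 29 [-0.1406 -0.0042 -0.0317] [-0.149 -0.009 -0.036] [-0.132  0.    -0.025]
scene -0.13 32 [-0.1199 -0.0044 -0.0319] [-0.13  -0.008 -0.036] [-0.11   0.001 -0.027]
scene -0.11 32 [-0.0993 -0.004  -0.0317] [-0.11  -0.008 -0.036] [-0.09   0.
[... 237 characters left out ...]
.016 -0.038] [-0.03  -0.004 -0.019]
scene -0.03 29 [-0.0221 -0.0112 -0.0289] [-0.03  -0.016 -0.045] [-0.015  0.011 -0.018]
top -0.19 19 [-0.1762 -0.0018 -0.0325] [-0.182 -0.005 -0.037] [-0.171  0.003 -0.029]
top -0.17 32 [-0.1604 -0.0011 -0.0324] [-0.17  -0.005 -0.037] [-0.151  0.004 -0.028]
top -0.15 26 [-0.1406 -0.0019 -0.0334] [-0.15  -0.005 -0.039] [-0.13   0.004 -0.029]
top -0.13 23 [-0.1205 -0.0016 -0.0336] [-0.13  -0.004 -0.037] [-0.112  0.001 -0.031]
top -0.11 19 [-0.1027 -0.0006 -0.0332] [-0.11  -0.004 -0.036] [-0.092  0.003 -0.027]
[[-0.001, 1.0, 0.004, 0.542], [1.0, 0.001, 0.003, 0.352], [0.003, 0.004, -1.0, 0.103], [0.0, 0.0, 0.0, 1.0]] [-0.04  0.48 -0.76  1.57  0.35  1.22 -0.86]
```

View pics/end.png

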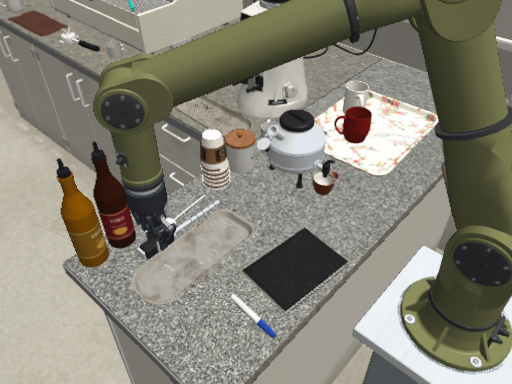

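The stick is level above the tray with its tip near (217,203). The cap is still open at (264,145), and the cup, thermometer and marker have not moved.

```bash
python3 -c "
from plant import manip
print(manip.hand_in())"
```

```text
the job is handed in; nothing more can be done
None
```

The job is handed in, with no verdict returned: the cap is open, the dipstick was seated with about 6 N at the mouth and drawn right out, and it is held level with its tip about 0.13 m above the tray.

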